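# Free the seized slide bolt of a transit case

### The job

The rusted slide bolt on top of the green steel case has seized. Work it free with short back-and-forth strokes (draw it towards the robot until it sticks, push it fully home, draw again) until it runs, then leave it drawn fully open and let go. Leave the grey case's bolt shut.

Things in the scene. Friction and masses are not known exactly. Their poses are not given: they have to be found in the camera images.
- green_knob (a point): Centre of the upright knob (16 mm along the bolt, 24 across, 40 tall) of the rust-brown bolt on the dark green steel case (190x140x75 mm, fixed), 119 mm above the table; below it a flat housing 110x46 mm, top at 95 mm, open space beside. Moves with the bolt. Axes: z up; -x is the way the bolt draws open (roughly to the robot, turned with the case), +x pushes it home.
- green_bolt (a joint): Draw of the rusted bolt, m: 0 home (shut), 0.045 fully open. Friction 4 to 10 N. Rust stops the draw at 0.013 to 0.016; only after drawing hard up to there and pushing fully home (below 0.002, press lightly on the stop) does the next draw get about 1.5 mm further and stick again; pushed home once more, it runs to the end. Pulling with up to 25 N does not get past a stop.
- grey_knob (a point): Centre of the same knob in bright steel on the grey steel case of the same size and build beside the green one (either may stand left). Not to be moved.
- grey_bolt (a joint): How far the bright bolt of the grey case is drawn, in m: 0 shut, as it starts and must stay.
There are look-alikes about, which are no part of the job. Leave any pink look-alike of the part that bears grey_knob alone.

How it is judged (in metres and radians):
On the way, in this order (a step that is already met when the one before it is completed fails the run):
1. the rusted bolt is drawn until it first sticks (value of joint green_bolt above 0.009 m), for 0.02 s.
2. the bolt is pushed back home (value of joint green_bolt below 0.004 m), for 0.02 s.
3. it is drawn again (value of joint green_bolt above 0.01 m), for 0.02 s.
4. the bolt is pushed back home again (value of joint green_bolt below 0.004 m), for 0.02 s.
At the end, for the whole second after the job is handed in: After at least two short strokes out and home, the green case's bolt rests drawn open to within 10 mm of its 45 mm stop, and the grey case's bolt is still shut (within 6 mm) (value of joint green_bolt above 0.035 m and velocity of joint green_bolt below 0.01 m/s and value of joint grey_bolt below 0.006 m); the robot touches nothing.
It fails at once if the grey case's bolt was drawn (value of joint grey_bolt above 0.006 m).
It also fails if it takes over 54 s, if anything falls off the work surface, if the arm or the gripper's body presses on something with over 40 N, if the wrist force passes 120 N, or if a joint passes its speed limit or range.

### The arm

A 6-joint arm with a two-finger parallel gripper is mounted at the origin on the work surface; the furniture and walls round the work are solid. World frame = base frame: x ahead of the robot, y to its left, z up, the work surface at z = 0. Lengths are in mm, angles in rad, forces in N, time in s.
With the tool pointing down it reaches from about 300 to 850 mm from the base axis. Payload 5.4 kg.
Tool frame: the origin (TCP) lies between the finger pads; the fingertips stand 25 mm ahead of it and the grasp point (between the pads) lies 6 mm ahead of it; z points along the fingers, y is the direction in which the jaws open and shut (so a half turn about z gives the same grasp; the last joint's range is limited). The gripper opens to 85 mm and grips with 20 to 120 N. Pads are 22 mm wide; open, the fingers measure 114 mm over their backs; the gripper's body (76 mm by 85 mm) begins 54 mm behind the grasp point. The pads swing forward as they close: fully open they stand 13 mm farther back than shut.
Start: joints at [-1.554, 0.158, 1.597, -0, 1.386, -0.21], TCP at [129.272, -560.263, 256.299] pointing down, gripper open.
Joint ranges: [-2.91, 2.91], [-0.94, 2.29], [0.18, 2.7], [-1.29, 4.43], [0.17, 2.64], [-3, 3]. Speed limits (rad/s): [2.57, 2.57, 3.14, 3.14, 3.14, 3.14].

### API

Orientations are given as a rotation vector (axis times angle).
In Python, from cell import bot gives the robot as it stands.
- The arm moves only by the tool play_rows, never from a script. Its argument "targets" is text: rows parted by semicolons, each of 7 numbers parted by spaces: the turn, a rotation vector about the tool's x, y, z in degrees, then the shift along the tool's x, y, z in cm, then the opening in per cent of the stroke, from 0 (shut) to 100 (fully open). A call has 1 to 20 rows; each row is the pose to reach, as a shift and turn from the pose measured when the call began, along the tool's axes at that moment; what a row does not reach only later rows make up. A row lasts 1/12 s, in which the tool goes at most 41.7 mm and 7.16 degrees, less where a joint would pass 70% of its speed; a pose out of reach is approached as far as the arm can. A call with a gripper value outside its range is refused whole. The fingers move at their own pace and stop on an object; "grip_force" is the grip in N (left out, the last holds). Time passes only in rows, so rows that repeat a pose let the fingers close. It gives the time, the measured TCP pose, the force and the opening at its end, in the units of the state.
- bot.observe(): the state, without advancing time (a new reading comes with each control period).
- bot.read_camera(name): name is "scene" or "side" or "wrist"; returns a dict with "img" (400x640x3 uint8, blue, green, red), "depth" (400x640 float32, mm along the optical axis (not along the pixel's ray), 0 where there is no reading), "fx", "fy", "cx", "cy" (pixels), "world_to_cam" (4x4, takes a point from world to camera coordinates); the wrist camera has in their place "hand_eye" (4x4, takes a point from camera to tool coordinates, whose origin is the TCP and whose axes are the flange's). Camera axes: x right, y down, z forward; pixel columns grow to the right and rows downward; lengths in mm; the calibration is good to about 2 mm. The wrist camera is an equidistant fisheye: a pixel r from the principal point sees the ray r / f radians off the axis. A picture is of the moment at which its call begins: read the wrist's pose just before it.
- bot.job_done(): hands the job in, once; it reports no verdict.
The state is a dict: "time": time; "joint_pos": joint angles; "qvel": joint speeds; "joint_efforts": joint torques, N m; "tool_pos": TCP position; "tool_rot": TCP orientation; "force": force on the tool from outside, world axes, zero at the start; "ft_torque": the same for the moment, N m; "gripper_width": finger opening in mm.
Only numpy, scipy, OpenCV 4.12 (cv2) and the standard library are available. Lean on these libraries where they do the work, as an engineer would, in place of code of your own. Each camera call takes 0.05 s, during which the arm holds its last target.

## Working session

There is one attempt and no reset: what is moved stays moved. The work goes in short steps, Python scripts to look and compute and a tool call to move; the robot and the scene stay as the last step left them, time stands still between calls to the robot, and variables do not carry over. Pictures are saved under pics/ and viewed, and the job is handed in when it is done.

Besides the shell and the picture viewer there is one more tool, called after "Request:" as name(argument=value, ...) on one line, values as JSON. play_rows: Moves the arm, as the interface text tells. Its arguments: {"type":"object","properties":{"targets":{"type":"string"},"grip_force":{"type":"number"}},"required":["targets"]}

```bash
mkdir -p pics; ls
python3 - <<'E'
from cell import bot
import cv2
print(bot.observe())
for n in("scene","side"):
    d=bot.read_camera(n); cv2.imwrite(f"pics/{n}0.png",d["img"]); print(n,d["fx"],d["cx"],d["cy"],d["world_to_cam"])
E
```

```text
pics
{'time': 0.0, 'joint_pos': array([-1.55408730e+00,  1.59109436e-01,  1.59826374e+00, -2.10279772e-05,
        1.38620813e+00, -2.10072931e-01]), 'qvel': array([-0.00111282,  0.00089032,  0.00041162, -0.00119098, -0.00250855,
       -0.00026414]), 'joint_efforts': array([-1.13542548e-03, -3.96009243e+01, -3.31429768e+01, -3.69678273e-04,
        8.62579560e-03,  5.49979944e-06]), 'tool_pos': array([ 129.26376943, -559.69493009,  255.26716137]), 'tool_rot': array([-3.11944841e+00, -3.55247248e-01, -2.69060282e-04]), 'force': array([-0.33747493, -0.31059064,  0.02771612]), 'ft_torque': array([ 0.03297729, -0.00040776,  0.00203748]), 'gripper_width': 85.43391114205008}
scene 434.85253178347585 317.66665385335745 201.51039305564896 [[-6.34838721e-01 -7.72256425e-01 -2.44910724e-02  2.27123801e+02]
 [-3.80215111e-01  3.39838580e-01 -8.60201261e-01  2.27675034e+02]
 [ 6.72618961e-01 -5.36777193e-01 -5.09366252e-01  7.62441139e+02]
 [ 0.00000000e+00  0.00000000e+00  0.00000000e+00  1.00000000e+00]]
side 434.9810154078178 321.84582282821526 196.92580083396626 [[ 9.98396489e-01  5.65959248e-02  1.16273909e-03 -3.86635719e+02]
 [ 2.32881209e-02 -3.91925826e-01 -9.19702022e-01  8.55229163e+01]
 [-5.15956791e-02  9.18254348e-01 -3.92615382e-01  1.29330654e+03]
 [ 0.00000000e+00  0.00000000e+00  0.00000000e+00  1.00000000e+00]]
```

View pics/scene0.png

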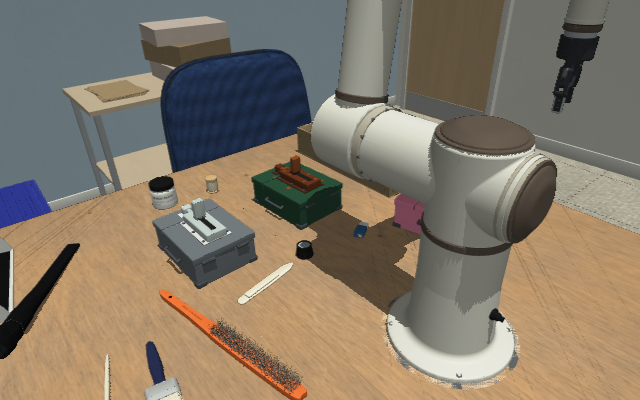

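View pics/side0.png

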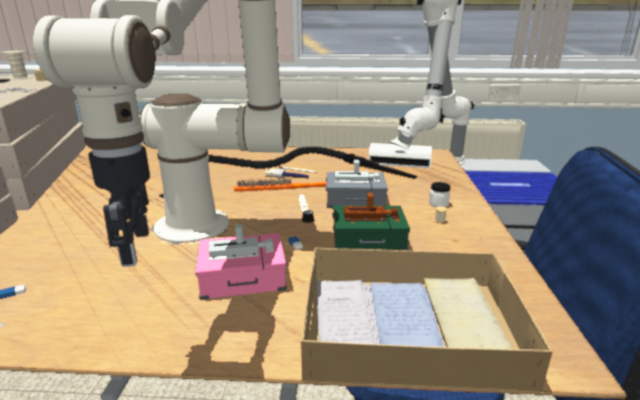

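Candidates: the rust knob on the green case is at scene (296,160) / side (371,202). The bright knob on the grey case is at scene (199,208) / side (356,167), and the one on the pink case at side (240,235) is a look-alike. I choose the rust knob on the green case and check it in a close crop.

```bash
cat > h.py <<'E'
import numpy as np,cv2
def cloud(d):
    v,u=np.mgrid[0:400,0:640]; z=d["depth"]
    P=np.stack([(u-d["cx"])/d["fx"]*z,(v-d["cy"])/d["fy"]*z,z],-1)
    W=d["world_to_cam"]; return (P-W[:3,3])@W[:3,:3]
E
python3 - <<'E'
from cell import bot
from h import *
ims=[]
for n,(x,y) in (("scene",(297,175)),("side",(370,205))):
    d=bot.read_camera(n); im=d["img"]; C=cloud(d)
    ims.append(cv2.resize(im[y-50:y+50,x-65:x+65],None,fx=3,fy=3,interpolation=cv2.INTER_CUBIC))
    h=cv2.cvtColor(im,cv2.COLOR_BGR2HSV); 
    m=((h[...,0]<14)&(h[...,1]>130)&(d["depth"]>0))
    w=np.zeros_like(m); w[y-50:y+50,x-65:x+65]=1; m&=w
    p=C[m]; ok=(p[:,2]>80)&(p[:,2]<150); p=p[ok]
    k=p[p[:,2]>115]; print(n,len(p),"knob",len(k),k.mean(0),k.min(0),k.max(0))
    b=p[p[:,2]<105]; r=cv2.minAreaRect(b[:,:2].astype(np.float32)); print("housing",r,np.median(b[:,2]))
    g=(h[...,0]>50)&(h[...,0]<95)&(h[...,1]>70)&w; q=C[g]; q=q[(q[:,2]>68)&(q[:,2]<82)]
    print("green top",cv2.minAreaRect(q[:,:2].astype(np.float32)),q.mean(0))
cv2.imwrite("pics/crop.png",np.vstack(ims))
E
```

```text
scene 676 knob 102 [513.48832773 -59.01951208 129.48951728] [507.2962062  -72.60042839 115.05958217] [523.73753346 -49.28204997 141.02179411]
housing ((521.6931762695312, -56.762855529785156), (149.4342041015625, 53.863460540771484), 3.97017240524292) 94.40048270361704
green top ((517.022216796875, -61.95136260986328), (194.5938262939453, 146.52459716796875), 3.162437915802002) [494.36393549 -44.06377492  74.98337564]
side 652 knob 67 [517.88811575 -69.99978076 131.03189436] [510.41925869 -75.6843445  115.48759372] [526.44497061 -56.90730185 143.73715226]
housing ((521.8242797851562, -70.10169982910156), (143.12469482421875, 50.7089729309082), 2.4506163597106934) 95.24764146099673
green top ((517.9722290039062, -64.95834350585938), (188.89700317382812, 144.4540557861328), 4.1561431884765625) [ 516.39845668 -101.34509728   77.09106087]
```

View pics/crop.png

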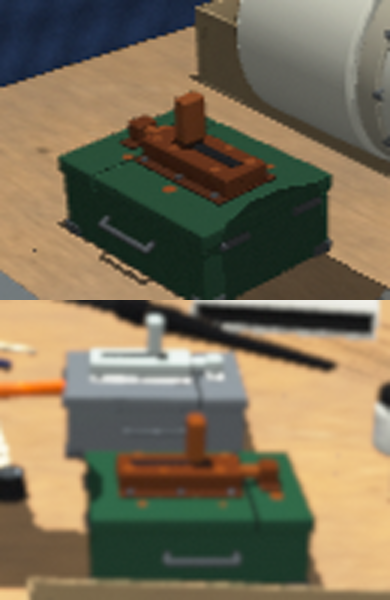

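The crop confirms it: a rust knob on a green case, with the slot running towards the robot. Next I work out the move above it, with the jaws along the bolt.

```bash
cat >> h.py <<'E'
from scipy.spatial.transform import Rotation as Rn
YAW=0.06; KN=np.array([517.,-62.5])
def rel(o,p,yaw=YAW):
    R0=Rn.from_rotvec(o["tool_rot"]); c,s=np.cos(yaw),np.sin(yaw)
    R1=Rn.from_matrix(np.array([[-s,c,0],[c,s,0],[0,0,-1]]).T)
    return np.round(np.degrees((R0.inv()*R1).as_rotvec()),2),np.round(R0.inv().apply(np.array(p)-o["tool_pos"])/10,2)
E
python3 - <<'E'
from cell import bot
from h import *
o=bot.observe(); print(rel(o,[517,-62.5,230]))
E
```

```text
(array([-4.000e-02, -6.000e-02, -8.045e+01]), array([ 48.96, -39.75,   2.63]))
```

Request:
play_rows(targets="0 0 -7 3 -2.4 0.2 100;0 0 -13 6 -5 0.3 100;0 0 -19 9.2 -7.5 0.5 100;0 0 -24 12.2 -10 0.7 100;0 0 -29 15.3 -12.4 0.8 100;0 0 -34 18.3 -15 1 100;0 0 -39 21.4 -17.4 1.2 100;0 0 -44 24.5 -20 1.3 100;0 0 -49 27.5 -22.4 1.5 100;0 0 -54 30.6 -25 1.6 100;0 0 -59 33.6 -27.3 1.8 100;0 0 -64 36.7 -30 2 100;0 0 -69 39.8 -32.3 2.1 100;0 0 -74 43 -35 2.3 100;0 0 -78 46 -37.4 2.5 100;0 0 -80.4 49 -39.8 2.6 100;0 0 -80.4 49 -39.8 2.6 100;0 0 -80.4 49 -39.8 2.6 100;0 0 -80.4 49 -39.8 2.6 100")

```text
time: 1.78
tool_pos: [516.9, -62.0, 230.0]
tool_rot: [-2.153, -2.286, -0.0]
force: [-0.7, 0.8, 0.1]
gripper_width: 85.0
```

Run:
```python
from cell import bot
from h import *
o=bot.observe(); print(o["time"],o["tool_pos"],o["joint_pos"],o["force"]); 
d=bot.read_camera("wrist"); im=d["img"]; cv2.imwrite("pics/w1.png",im); print(d["hand_eye"],d["fx"],d["cx"],d["cy"])
h=cv2.cvtColor(im,cv2.COLOR_BGR2HSV)
print(rel(o,[517,-62.5,128]))
```

```text
1.7833 [516.91070857 -61.97625026 229.96052813] [-3.52052142e-01  3.94524023e-02  1.77808437e+00  6.19773337e-04
  1.32526256e+00 -4.11711005e-01] [-0.67751946  0.82976693  0.09521286]
[[-6.52757551e-04 -9.64048614e-01 -2.65725129e-01  6.73870337e+01]
 [ 9.99999016e-01 -9.59285297e-04  1.02376751e-03  1.35582092e+00]
 [-1.24186786e-03 -2.65724199e-01  9.64048291e-01 -1.17421894e+02]
 [ 0.00000000e+00  0.00000000e+00  0.00000000e+00  1.00000000e+00]] 309.70691628693146 321.5051160465607 198.1699629805701
(array([-0.05, -0.06, -0.03]), array([-6.00e-02,  1.00e-02,  1.02e+01]))
```

View pics/w1.png

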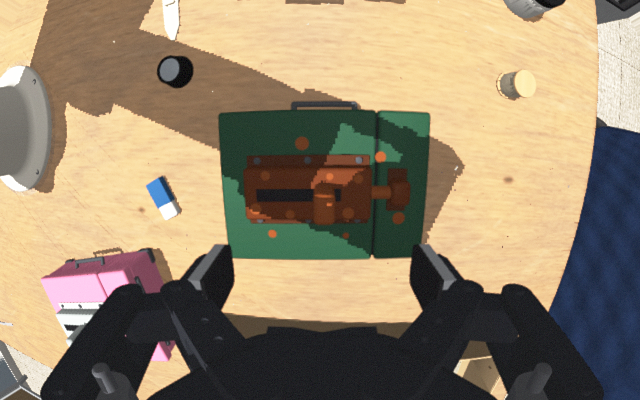

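Wrist view: the knob is at (325,205) between the jaw planes, aligned with the image axes. A quick check of its position by ray onto z=139.

Run:
```python
from cell import bot
from h import *
o=bot.observe(); d=bot.read_camera("wrist"); im=d["img"]
cv2.imwrite("pics/w2.png",cv2.resize(im[135:245,215:435],None,fx=3.6,fy=3.6,interpolation=cv2.INTER_CUBIC))
R=Rn.from_rotvec(o["tool_rot"]).as_matrix();H=d["hand_eye"]
def ray(u,v,z=None):
    x,y=u-d["cx"],v-d["cy"];r=np.hypot(x,y);t=r/d["fx"]
    c=np.array([np.sin(t)*x/r,np.sin(t)*y/r,np.cos(t)])
    D=R@H[:3,:3]@c; O=R@H[:3,3]+o["tool_pos"]; return O+D*(z-O[2])/D[2] if z else (O,D,c)
pts=[]
for v in range(150,240):
  for u in range(230,420):
    z=d["depth"][v,u]
    if z>0:
        O,D,c=ray(u,v); pts.append(np.r_[O+D*z/c[2],u,v])
p=np.array(pts); k=p[(p[:,2]>135)&(p[:,2]<146)]
print(len(k),k.min(0),k.max(0),k.mean(0)); print(cv2.minAreaRect(k[:,:2].astype(np.float32)))
```

```text
652 [511.63792357 -71.64023811 135.01726601 313.         191.        ] [527.68784562 -47.98304247 140.46060917 334.         223.        ] [519.64348931 -59.62581885 138.09075487 323.66871166 207.64263804]
((519.5018310546875, -59.988250732421875), (15.206732749938965, 23.70223617553711), 3.9481985569000244)
```

View pics/w2.png

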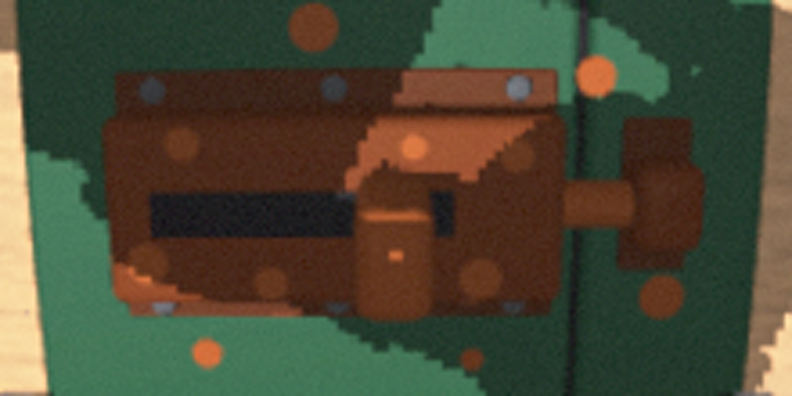

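The crop shows the knob top is centred at about (519.5,-60), yaw about 3.7°. Descending and closing on it.

Request:
play_rows(targets="0 0 0 0.1 0.2 2.5 100;0 0 0 0.1 0.2 5 100;0 0 0 0.1 0.2 7.5 100;0 0 0 0.1 0.2 9.3 100;0 0 0 0.1 0.2 10.2 100;0 0 0 0.1 0.2 10.2 100;0 0 0 0.1 0.2 10.2 60;0 0 0 0.1 0.2 10.2 30;0 0 0 0.1 0.2 10.2 0;0 0 0 0.1 0.2 10.2 0;0 0 0 0.1 0.2 10.2 0;0 0 0 0.1 0.2 10.2 0;0 0 0 0.1 0.2 10.2 0;0 0 0 0.1 0.2 10.2 0;0 0 0 0.1 0.2 10.2 0", grip_force=60)

```text
time: 3.13
tool_pos: [518.9, -61.8, 129.0]
tool_rot: [-2.156, -2.285, -0.001]
force: [-1.9, -0.4, 5.3]
gripper_width: 15.6
```

Run:
```python
from cell import bot
from h import *
o=bot.observe(); print(o["time"],o["tool_pos"],o["force"],o["gripper_width"])
for n,(x,y) in (("scene",(297,165)),("wrist",(325,205))):
    im=bot.read_camera(n)["img"]; cv2.imwrite(f"pics/g_{n}.png",cv2.resize(im[y-60:y+60,x-100:x+100],None,fx=3,fy=3))
```

```text
3.1333 [518.86875832 -61.75207984 128.95618634] [-1.92890777 -0.43223571  5.3102407 ] 15.631388990472034
```

View pics/g_scene.png

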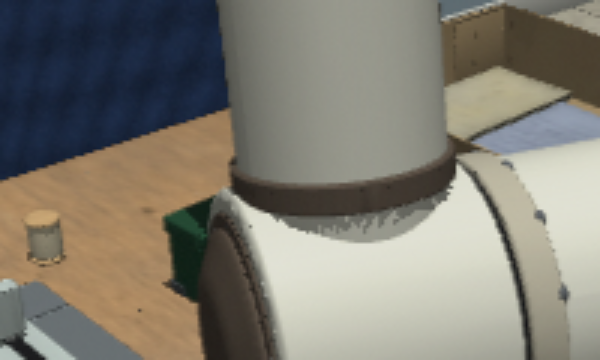

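View pics/g_wrist.png

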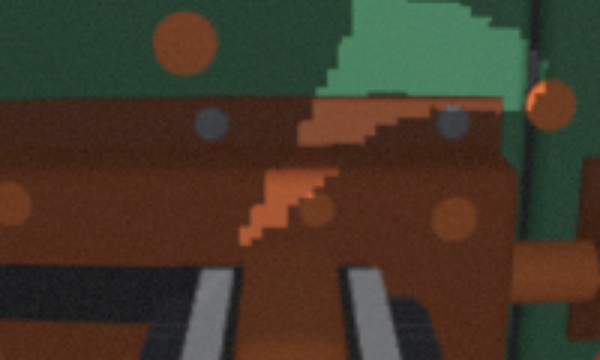

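The width is 15.6 mm and the wrist view shows the pads on either side of the knob. Drawing gently.

Request:
play_rows(targets="0 0 0 0 -0.2 0 0;0 0 0 0 -0.4 0 0;0 0 0 0 -0.6 0 0;0 0 0 0 -0.8 0 0;0 0 0 0 -1 0 0;0 0 0 0 -1.2 0 0;0 0 0 0 -1.2 0 0")

```text
time: 3.82
tool_pos: [507.7, -62.5, 129.0]
tool_rot: [2.155, 2.283, 0.004]
force: [5.1, 0.2, -3.2]
gripper_width: 15.0
```

Request:
play_rows(targets="0 0 0 0 -0.15 0 0;0 0 0 0 -0.3 0 0;0 0 0 0 -0.45 0 0;0 0 0 0 -0.6 0 0;0 0 0 0 -0.6 0 0")

```text
time: 4.23
tool_pos: [504.3, -62.7, 129.1]
tool_rot: [2.151, 2.279, 0.012]
force: [15.6, 1.9, -10.9]
gripper_width: 15.2
```

It sticks at about 14.6 mm drawn. I pull a little harder, still under 25 N.

Request:
play_rows(targets="0 0 0 0 -0.3 0 0;0 0 0 0 -0.35 0 0;0 0 0 0 -0.35 0 0")

```text
time: 4.48
tool_pos: [503.9, -62.7, 129.1]
tool_rot: [2.147, 2.273, 0.022]
force: [20.9, 2.2, -12.2]
gripper_width: 15.3
```

Stuck at 21 N. Now pushing home and pressing lightly.

Request:
play_rows(targets="0 0 0 0 0.3 0 0;0 0 0 0 0.6 0 0;0 0 0 0 0.9 0 0;0 0 0 0 1.2 0 0;0 0 0 0 1.45 0 0;0 0 0 0 1.6 0 0;0 0 0 0 1.75 0 0;0 0 0 0 1.9 0 0;0 0 0 0 1.9 0 0")

```text
time: 5.23
tool_pos: [519.4, -61.6, 128.9]
tool_rot: [2.151, 2.28, 0.011]
force: [-12.8, -0.8, 10.8]
gripper_width: 15.0
```

Request:
play_rows(targets="0 0 0 0 0.25 0 0;0 0 0 0 0.3 0 0;0 0 0 0 0.3 0 0")

```text
time: 5.48
tool_pos: [519.5, -61.7, 128.9]
tool_rot: [2.154, 2.286, 0.002]
force: [-11.8, -1.6, 11.7]
gripper_width: 15.1
```

Home at x≈519.5, where it does not yield further. Second draw.

Request:
play_rows(targets="0 0 0 0 -0.3 0 0;0 0 0 0 -0.6 0 0;0 0 0 0 -0.9 0 0;0 0 0 0 -1.2 0 0;0 0 0 0 -1.4 0 0;0 0 0 0 -1.6 0 0;0 0 0 0 -1.8 0 0;0 0 0 0 -2 0 0;0 0 0 0 -2.1 0 0;0 0 0 0 -2.1 0 0")

```text
time: 6.32
tool_pos: [502.3, -62.8, 129.1]
tool_rot: [2.15, 2.278, 0.014]
force: [21.1, 2.4, -15.2]
gripper_width: 15.1
```

It stuck about 1.6 mm further, at 21 N. Pushing home again.

Request:
play_rows(targets="0 0 0 0 -0.35 0 0;0 0 0 0 -0.35 0 0;0 0 0 0 0.3 0 0;0 0 0 0 0.6 0 0;0 0 0 0 0.9 0 0;0 0 0 0 1.2 0 0;0 0 0 0 1.45 0 0;0 0 0 0 1.6 0 0;0 0 0 0 1.75 0 0;0 0 0 0 1.9 0 0;0 0 0 0 2.1 0 0;0 0 0 0 2.1 0 0;0 0 0 0 2.1 0 0")

```text
time: 7.4
tool_pos: [519.6, -61.7, 128.9]
tool_rot: [2.154, 2.285, 0.003]
force: [-14.4, -1.2, 12.5]
gripper_width: 15.2
```

Home again. Third draw.

Request:
play_rows(targets="0 0 0 0 -0.3 0 0;0 0 0 0 -0.6 0 0;0 0 0 0 -0.9 0 0;0 0 0 0 -1.2 0 0;0 0 0 0 -1.5 0 0;0 0 0 0 -1.8 0 0;0 0 0 0 -2.1 0 0;0 0 0 0 -2.3 0 0;0 0 0 0 -2.3 0 0")

```text
time: 8.15
tool_pos: [496.9, -63.1, 129.0]
tool_rot: [2.153, 2.284, 0.004]
force: [4.3, -0.0, -1.4]
gripper_width: 15.4
```

It runs, already 22.7 mm out. Drawing to the end.

Request:
play_rows(targets="0 0 0 0 -0.3 0 0;0 0 0 0 -0.6 0 0;0 0 0 0 -0.9 0 0;0 0 0 0 -1.2 0 0;0 0 0 0 -1.5 0 0;0 0 0 0 -1.8 0 0;0 0 0 0 -2.1 0 0;0 0 0 0 -2.3 0 0;0 0 0 0 -2.4 0 0;0 0 0 0 -2.4 0 0")

```text
time: 8.98
tool_pos: [474.2, -64.6, 129.0]
tool_rot: [2.151, 2.281, 0.008]
force: [9.8, 0.3, -5.4]
gripper_width: 15.2
```

At the stop (45.4 mm). Relaxing, opening, then lifting.

Request:
play_rows(targets="0 0 0 0 0 0 0;0 0 0 0 0 0 0;0 0 0 0 0 0 40;0 0 0 0 0 0 70;0 0 0 0 0 0 70;0 0 0 0 0 0 70;0 0 0 0 0 -2.5 70;0 0 0 0 0 -5 70;0 0 0 0 0 -8 70;0 0 0 0 0 -10 70;0 0 0 0 0 -10 70;0 0 0 0 0 -10 70")

```text
time: 9.98
tool_pos: [473.9, -64.8, 230.1]
tool_rot: [2.15, 2.279, 0.01]
force: [-0.2, 1.2, 0.6]
gripper_width: 59.6
```

Run:
```python
from cell import bot
from h import *
o=bot.observe(); print(o["time"],o["tool_pos"],o["force"],o["gripper_width"],abs(o["qvel"]).max())
d=bot.read_camera("side"); im=d["img"]; C=cloud(d)
h=cv2.cvtColor(im,cv2.COLOR_BGR2HSV); m=(h[...,0]<14)&(h[...,1]>130)
m[:155]=0;m[255:]=0;m[:,:305]=0;m[:,435:]=0
p=C[m];k=p[(p[:,2]>115)&(p[:,2]<146)];print(len(k),k.mean(0),k.min(0),k.max(0))
a=cv2.resize(im[145:255,300:440],None,fx=3.5,fy=3.5)
w=bot.read_camera("wrist")["img"]; cv2.imwrite("pics/f_s.png",a);cv2.imwrite("pics/f_w.png",w)
```

```text
9.9833 [473.94285899 -64.81467388 230.10631932] [-0.24691888  1.23262001  0.63158662] 59.64777981610671 0.04934490775139719
57 [474.15464775 -74.35345928 130.00270832] [468.22610398 -79.85612398 115.53484213] [482.03099946 -67.13749383 143.17246679]
```

View pics/f_s.png

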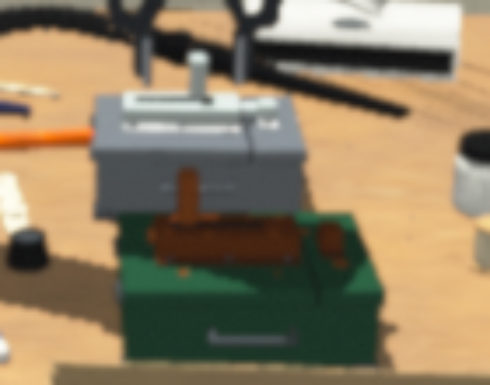

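View pics/f_w.png

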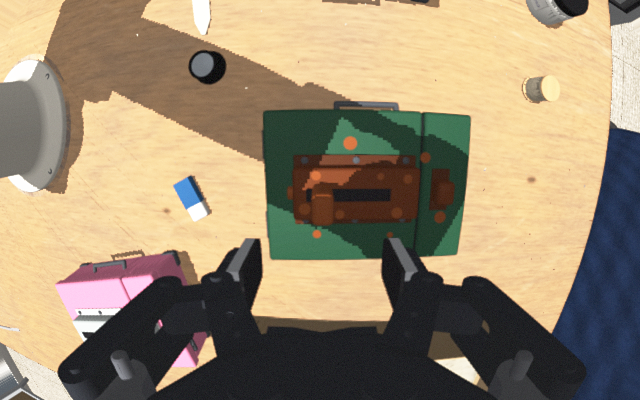

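The rust knob is at the near end of its slot (wrist (322,205), x≈474, about 44 mm drawn). The grey knob is still in its shut place and the gripper is clear, so I hand in.

Run:
```python
from cell import bot
print(bot.job_done())
```

```text
the job is handed in; nothing more can be done
None
```

The green case's bolt is free and fully drawn. I let go of it, lifted the gripper clear and handed the job in at about 10 s; the hand-in gives no verdict.

- **Strokes:** It stuck first at about 14.6 mm and then, after being pushed home, at about 17 mm, with about 21 N on it both times. After the second push home it ran freely to the end stop.
- **Last checks:** By the gripper's travel it was drawn about 45 mm, and by the side camera about 44 mm. The force on the tool was close to zero. In the last side picture the grey bolt looked still shut, though I checked that by eye only and did not measure it. No check failed or disagreed.

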